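Gather the melon balls and hold the serving spoon ready

TASK

Get the fruit pan ready for serving: grip the pan by its black handle, tip it up to about 30 degrees and keep it there for a second so that the three melon balls roll over the ridge into its far well, then lower it gently back to level and let go of it. Then take the serving spoon off its rest by gripping its handle at the balance point, and carry it level, to hold its bowl level over the middle of the pan's far well, about 5 cm above the rim and touching nothing. Finish while holding the spoon there, and leave the other things on the table undisturbed.

Things in the scene. Friction and masses are not known exactly. Their poses are not given: they have to be found in the camera images.
- stand: Fixed dark steel stand (base 180 x 150 mm) on the table, either side, carrying the steel fruit pan. Origin on the table under the pan's middle; x from the pan's handle end to its far end, z up. Level pan: 170 (x) x 140 (y) x 50 mm, walls 4 mm, rim 90 mm above the table. Inside, a ridge across the middle (54 mm up), the floor falling 5 degrees to each end: balls stay in their well while level.
- pan (a joint): Tip angle of the fruit pan, rad: 0 level (on its stop), growing as the handle end is lifted, stop at 0.8; 30 degrees is 0.52. Hinge axis parallel to the stand's y, at the pan's far lower edge: stand x = +85 mm, 40 mm above the table. The pan weighs about 0.45 kg, its hinge is lightly damped (0.25 N m s/rad); it falls back to level when let go.
- pan_handle (a point): Middle of the black handle on the pan's near end: a bar 36 mm long (along the stand's x), 14 wide (y), 16 high. Pan level: 105 mm from the stand's origin along its -x, 76 mm above the table. It moves and turns with the pan; its axes are the pan's, parallel to the stand's when level. Grip it from above, fingers closing along the stand's y.
- far_well (a point): Fixed point at rim height (90 mm above the table) over the middle of the pan's far well, 40 mm from the stand's origin away from the handle. Axes as the stand's.
- melon1_center (a point): Centre of melon ball 1: orange ball, 28 mm across, 12 g, starting in the pan's near well by the handle-end wall.
- melon2_center (a point): Centre of melon ball 2: orange ball, 28 mm across, 12 g, starting in the pan's near well by the handle-end wall.
- melon3_center (a point): Centre of melon ball 3: orange ball, 28 mm across, 12 g, starting in the pan's near well by the handle-end wall.
- spoon: Serving spoon, about 0.26 kg (varies): deep round steel bowl (70 mm across the mouth, flat 48 mm underside, 34 mm deep), straight black handle. Origin: centre of the bowl's underside; z up. The handle runs level along -x to 295 mm from the origin, 12 mm wide (y), 10 mm high, its middle 29 mm above the origin. It starts level on its rest and balances far from mid-length.
- spoon_balance (a point): The spoon's balance point, in the middle of its handle: 74 mm from the bowl's centre (spoon x = -74 mm), 29 mm above the bowl's underside. Axes as the spoon's.
- spoon_rest: Fixed wooden spoon rest, either side of the table: board 335 x 90 x 12 mm; origin on the table, x along the spoon. The bowl stands on the board at x = +100 mm; the handle's end lies 36 mm above the table in a notch (20 mm wide, 10 deep) of a block at x = -165 mm: lift the spoon straight up first. Under the balance point there is only the board.
- juice_cup: Bystander: blue plastic cup, 60 mm across, 85 mm high; origin under its middle.
- honey_jar: Bystander: amber jar with yellow cap, 56 mm across, 80 mm high; origin under its middle.
- juice_bottle: Bystander: orange juice bottle with green cap, 64 mm across, 150 mm high; origin under its middle.
- berry_bowl: Bystander: empty white bowl, 100 mm across, 45 mm high; origin under its middle.
- salt_can: Bystander: grey-white salt can with a paper label, 50 mm across, 90 mm high; origin under its middle.

How it is judged (in metres and radians):
On the way, in this order (a step that is already met when the one before it is completed fails the run):
1. the pan is tipped to about 30 degrees (24 to 36) and kept there for half a second (value of joint pan between 0.42 and 0.63 rad), for 0.5 s.
2. the pan is level again with all three melon balls in its far well (value of joint pan below 0.05 rad and x of each of melon1_center, melon2_center, melon3_center in the frame of stand above 0.01 m and horizontal distance between each of melon1_center, melon2_center, melon3_center and far_well below 0.08 m and height (world z) of each of melon1_center, melon2_center, melon3_center above 0.045 m), for 0.2 s.
3. the spoon is lifted off its rest by the gripper (height (world z) of spoon above 0.04 m and contact force between spoon and the fingers above 2 N and contact force between spoon and spoon_rest below 0.1 N), for 0.2 s.
At the end, for the whole second after the job is handed in: Pan level (3 degrees), all melon balls in its far well; gripper holds the spoon by its handle within 25 mm of the balance point, still, level within 7 degrees, touching nothing else, bowl centre within 35 mm (horizontally) of the far well's middle, its underside 20 to 90 mm above the rim (all of step 2 and angle between spoon's own z axis and vertical below 0.12 rad and horizontal distance between spoon and far_well below 0.035 m and z of spoon in the frame of far_well between 0.02 and 0.09 m and x of the grasp point in the frame of spoon between -0.099 and -0.049 m and contact force between spoon and the fingers above 2 N and contact force between spoon and stand below 0.1 N and contact force between spoon and spoon_rest below 0.1 N and linear speed of spoon below 0.03 m/s and angular speed of spoon below 0.2 rad/s); the arm keeps its last pose, push and grip.
It fails at once if the pan is dropped (falls back faster than 1.2 rad/s) (velocity of joint pan below -1.2 rad/s).
It fails at once if the spoon is tipped more than 20 degrees (angle between spoon's own z axis and vertical above 0.35 rad).
It fails at once if another thing on the table is shifted more than 30 mm (distance of any of juice_cup, honey_jar, juice_bottle, berry_bowl, salt_can from where it was at the start of the episode above 0.03 m).
It also fails if it takes over 67 s, if anything falls off the work surface, if the arm or the gripper's body presses on something with over 40 N, if the wrist force passes 120 N, or if a joint passes its speed limit or range.

ROBOT

A 7-joint arm with a two-finger parallel gripper is mounted at the origin on the work surface. World frame = base frame: x ahead of the robot, y to its left, z up, the work surface at z = 0. Lengths are in mm, angles in rad, forces in N, time in s.
With the tool pointing down it reaches from about 425 to 875 mm from the base axis. Payload 4.7 kg.
Tool frame: the origin (TCP) lies at the very end of the fingers, on their centre line; the grasp point (between the pads) lies 19 mm behind it; z points along the fingers, y is the line along which they close (so a half turn about z gives the same grasp; the last joint's range is limited). The gripper opens to 87 mm and grips with 3 to 60 N. Pads are 19 mm wide; open, the fingers measure 117 mm over their backs; the gripper's body (75 mm by 190 mm) begins 51 mm behind the grasp point.
Start: joints at [-1.197, 0.321, -0.07, 1.45, 0.023, 1.371, -0.057], TCP at [228.887, 608.391, 195.687] pointing down, gripper open.
Joint ranges: [-2.86, 2.86], [-0.3, 2.09], [-1.38, 1.24], [0.06, 2.45], [-1.56, 4.7], [0.09, 2.05], [-2.69, 2.69]. Speed limits (rad/s): [2.57, 2.57, 3.14, 3.14, 3.14, 3.14, 3.14].

INTERFACE

Orientations are given as a 3x3 rotation matrix whose columns are the frame's x, y, z axes.
In Python, from station import env gives the robot as it stands.
- The arm moves only by the shell command python3 -m crank 'ROWS' [OPENING]. ROWS is a JSON object of lists of equal length, an entry for each row: "dp": the shift along the world's x, y, z in m, a list of three; "turn": the turn, a rotation vector about the world's x, y, z in rad, a list of three. In form: {"dp": [[dx, dy, dz], ...], "turn": [[ax, ay, az], ...]}. A call has 1 to 12 rows; each row shifts and turns the commanded pose from where the row before left it; what a row does not reach is not made up. A row lasts 1/12 s, in which the tool goes at most 41.7 mm and 7.16 degrees, less where a joint would pass 70% of its speed; a pose out of reach is approached as far as the arm can. A call with a gripper value outside its range is refused whole. OPENING is the opening, from -1 (shut) to 1 (fully open), set as the call begins (- or left out, the last holds). The fingers move at their own pace and stop on an object; the grip force is fixed at half the most. Time passes only in rows, so rows that do not move let the fingers close. It gives the time, the measured TCP pose, the force, the opening and the grip force at its end, in the units of the state.
- env.get_state(): the state, without advancing time (a new reading comes with each control period).
- env.get_image(name): name is "scene" or "top" or "wrist"; returns the picture (384x512x3 uint8, red, green, blue); there is no depth.
- env.camera_model(name): a dict with "fx", "fy", "cx", "cy" (pixels), "eye" and "orientation" of the camera in the world; the wrist camera has in their place "mount" (4x4, takes a point from camera to tool coordinates, whose origin is the TCP and whose axes are the flange's). Camera axes: x right, y down, z forward; pixel columns grow to the right and rows downward; lengths in mm; the calibration is good to about 2 mm. A picture is of the moment at which its call begins: read the wrist's pose just before it. camera_model takes no time and is no camera call.
- env.finish_job(): hands the job in; it is judged then, once.
The state is a dict: "clock": time; "joint_pos": joint angles; "qd": joint speeds; "joint_efforts": joint torques, N m; "position": TCP position; "tcp_rot": TCP orientation; "contact_force": force on the tool from outside, world axes, zero at the start; "wrist_torque": the same for the moment, N m; "opening": opening from 0.0 (shut) to 1.0 (fully open); "finger_force": force on a finger pad.
Only numpy, scipy, OpenCV 4.12 (cv2) and the standard library are available. Lean on these libraries where they do the work, as an engineer would, in place of code of your own. Each camera call takes 0.05 s, during which the arm holds its last target. There are 200 camera calls.

## Working session

There is one attempt and no reset: what is moved stays moved. The work goes in short steps, Python scripts to look and compute and a shell command to move; the robot and the scene stay as the last step left them, time stands still between calls to the robot, and variables do not carry over. Pictures are saved under pics/ and viewed, at most 13 in all, crops included, and the job is handed in when it is done.

```bash
mkdir -p pics; ls
python3 - <<'E'
from station import env
import cv2
for n in ("top","scene"):
    cv2.imwrite(f"pics/{n}0.png",env.get_image(n)[:,:,::-1]); print(n,env.camera_model(n))
s=env.get_state(); print(s)
print(env.camera_model("wrist"))
E
```

```text
pics
top {'fx': 442.3357212949852, 'fy': 442.3357212949852, 'cx': 256.8497404137175, 'cy': 186.03510765345484, 'eye': array([ 423.46792256,    1.67891244, 1277.47597956]), 'orientation': array([[ 0.02000252, -0.9954363 ,  0.09330843],
       [-0.99975973, -0.01907748,  0.01079535],
       [-0.008966  , -0.09350194, -0.99557872]])}
scene {'fx': 460.7769236521807, 'fy': 460.7769236521807, 'cx': 254.26345995654978, 'cy': 196.5844958994478, 'eye': array([1080.93445206,  754.52457204,  867.71398783]), 'orientation': array([[-0.82097359,  0.35359728, -0.44829826],
       [ 0.57074597,  0.53003334, -0.62714726],
       [ 0.01585546, -0.77073577, -0.6369576 ]])}
{'clock': 0.1, 'joint_pos': array([-1.19689404,  0.32174074, -0.0700955 ,  1.45158814,  0.02260228,
        1.37081256, -0.05692368]), 'qd': array([ 0.00220818, -0.00248038, -0.00031227, -0.00208906,  0.00064097,
        0.00166001, -0.00102164]), 'joint_efforts': array([ 1.75312307e-04, -4.92570949e+01, -4.05628402e-01, -3.13396418e+01,
       -6.39804220e-02,  3.95458750e-02,  4.51779124e-05]), 'position': array([228.70214623, 607.
[... 153 characters left out ...]
3],
       [-9.48706532e-05, -1.75918620e-03, -9.99998448e-01]]), 'contact_force': array([-0.21283974,  0.47014851,  0.16747292]), 'wrist_torque': array([ 0.0285351 ,  0.05204657, -0.03859048]), 'finger_force': 0.0, 'opening': 0.9979516800484325}
{'fx': 304.0840204689041, 'fy': 304.0840204689041, 'cx': 257.66549601000276, 'cy': 191.17061221267326, 'mount': array([[ 6.44039355e-04, -9.68219960e-01, -2.50099370e-01,
         6.65036610e+01],
       [ 9.99999775e-01,  5.77042804e-04,  3.41203780e-04,
        -1.17769151e+00],
       [-1.86042268e-04, -2.50099533e-01,  9.68220114e-01,
        -1.89438454e+02],
       [ 0.00000000e+00,  0.00000000e+00,  0.00000000e+00,
         1.00000000e+00]])}
```

View pics/top0.png

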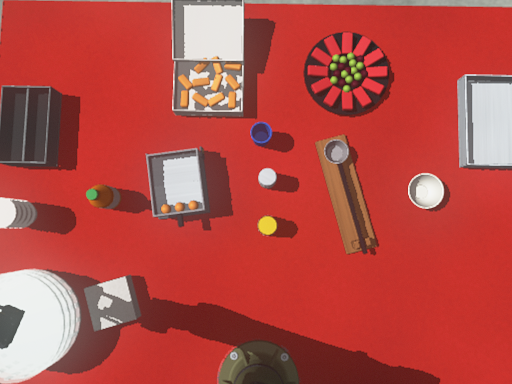

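View pics/scene0.png

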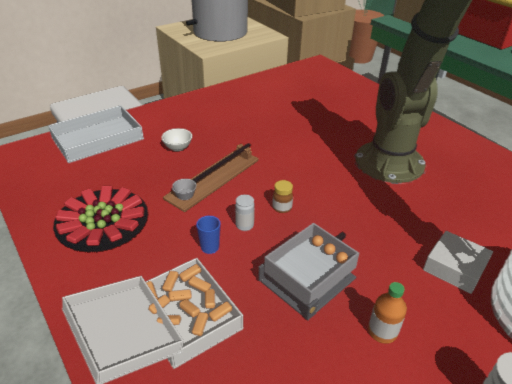

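The top view shows the pan with its rim corners at about (147,154), (203,149), (208,213) and (153,218), and the handle near (181,221). The spoon's bowl is at (336,151) and its handle runs to about (370,247). I'll zoom in on both.

```bash
cat > h.py <<'E'
import numpy as np, cv2
from station import env
def proj(n,P):
    c=env.camera_model(n); 
    if n=='wrist':
        s=env.get_state(); M=c['mount']; R=s['tcp_rot']@M[:3,:3]; e=s['position']+s['tcp_rot']@M[:3,3]
    else: R,e=c['orientation'],c['eye']
    q=(np.atleast_2d(P)-e)@R; return np.c_[c['fx']*q[:,0]/q[:,2]+c['cx'],c['fy']*q[:,1]/q[:,2]+c['cy']]
def ray(n,uv,z):
    c=env.camera_model(n)
    if n=='wrist':
        s=env.get_state(); M=c['mount']; R=s['tcp_rot']@M[:3,:3]; e=s['position']+s['tcp_rot']@M[:3,3]
    else: R,e=c['orientation'],c['eye']
    uv=np.atleast_2d(uv); d=np.c_[(uv[:,0]-c['cx'])/c['fx'],(uv[:,1]-c['cy'])/c['fy'],np.ones(len(uv))]@R.T
    return e+d*((z-e[2])/d[:,2])[:,None]
E
python3 - <<'E'
import cv2,numpy as np
from h import *
im=cv2.imread("pics/top0.png")
a=cv2.resize(im[140:235,140:220],None,fx=5,fy=5,interpolation=cv2.INTER_CUBIC)
b=cv2.resize(im[135:254,310:380],None,fx=4.9,fy=4,interpolation=cv2.INTER_CUBIC)
b=cv2.resize(im[135:254,310:385],None,fx=4,fy=4,interpolation=cv2.INTER_CUBIC)
o=np.zeros((480,720,3),np.uint8); o[:475,:400]=a; o[:476,410:710]=b
cv2.imwrite("pics/z.png",o)
E
```

```text
(no output)
```

View pics/z.png

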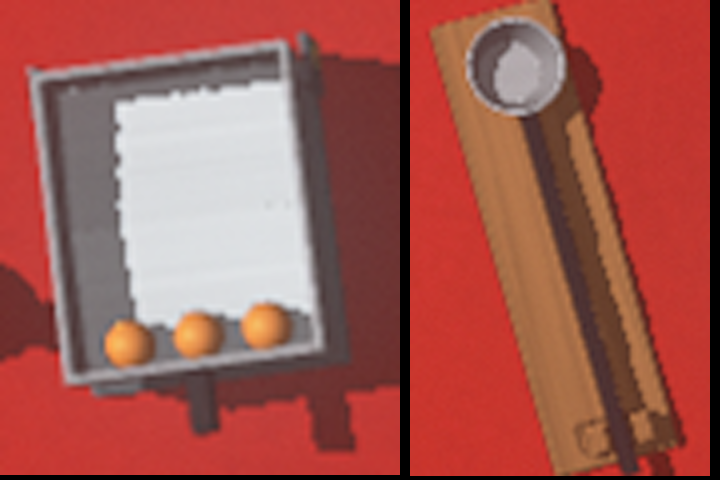

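The zoom shows the rim corners at (30,70), (288,40), (325,350) and (68,384), with the handle running from (202,372) to (206,432). The spoon's mouth centre is at (516,66), its handle end at (627,472).

Run:
```python
from h import *
np.set_printoptions(precision=1,suppress=True)
z=lambda p:np.array(p)/5+[139.6,139.6]
c=ray('top',z([[30,70],[288,40],[325,350],[68,384]]),90)
print(c,[np.linalg.norm(c[i]-c[i-1]) for i in range(4)],"ctr",c.mean(0))
ax=(c[0]+c[1]-c[2]-c[3]); ax/=np.linalg.norm(ax); print('axis',ax,np.degrees(np.arctan2(ax[1],ax[0])))
o=c.mean(0); print("handle",o-105*ax,"well",o+40*ax,"handle tip meas",ray('top',z([[206,432]]),84), o-123*ax)
zs=lambda p:(np.array(p)-[410,0])/4+[309.6,134.6]
b=ray('top',zs([[516,66],[627,472]]),46); d=b[0]-b[1]; L=np.linalg.norm(d); d/=L
print(b,L,np.degrees(np.arctan2(d[1],d[0])),"bal",b[0]-74*d,"rest o",b[0]-100*d)
print('bystanders',ray('top',[[99,196]],140),ray('top',[[268,177]],90),ray('top',[[267,226]],80),ray('top',[[261,132]],85))
```

```text
[[617.6 319.   90. ]
 [636.7 179.   90. ]
 [468.5 153.6  90. ]
 [447.6 291.2  90. ]] [np.float64(172.30762164871058), np.float64(141.33624297579277), np.float64(170.10326319276837), np.float64(139.145481695748)] ctr [542.6 235.7  90. ]
axis [1.  0.2 0. ] 8.951608281111653
handle [438.9 219.4  90. ] well [582.1 241.9  90. ] handle tip meas [[423.4 217.1  84. ]] [421.1 216.6  90. ]
[[ 641.8 -205.9   46. ]
 [ 360.6 -283.    46. ]] 291.61819248440224 15.340226046640986 bal [ 570.5 -225.4   46. ] rest o [ 545.4 -232.3   46. ]
bystanders [[496.4 421.6 140. ]] [[559.8 -15.1  90. ]] [[428.  -14.9  80. ]] [[684.1   6.2  85. ]]
```

The measured sizes come out right: rim 170–172 × 139–141 mm against 170 × 140, handle tip within 3 mm, spoon length about 292 mm against 295. The pan's yaw is 8.95° and its handle is at (439,219,76). I'm moving to above the handle.

```bash
python3 -m crank '{"dp":[[0.0175,-0.0324,-0.003],[0.0175,-0.0324,-0.003],[0.0175,-0.0324,-0.003],[0.0175,-0.0324,-0.003],[0.0175,-0.0324,-0.003],[0.0175,-0.0324,-0.003],[0.0175,-0.0324,-0.003],[0.0175,-0.0324,-0.003],[0.0175,-0.0324,-0.003],[0.0175,-0.0324,-0.003],[0.0175,-0.0324,-0.003],[0.0175,-0.0324,-0.003]],"turn":[[0,0,0.043],[0,0,0.043],[0,0,0.043],[0,0,0.043],[0,0,0.043],[0,0,0.043],[0,0,0.043],[0,0,0.043],[0,0,0.043],[0,0,0.043],[0,0,0.043],[0,0,0.043]]}' 1
python3 -m crank '{"dp":[[0,0,0],[0,0,0],[0,0,0]],"turn":[[0,0,0],[0,0,0],[0,0,0]]}'
python3 - <<'E'
from h import *
np.set_printoptions(precision=3,suppress=True)
s=env.get_state(); print(s['position'],s['tcp_rot'],s['joint_pos'])
P=[[438.9,219.4,84],[421.1,216.6,84],[456.7,222.2,84]]; p=proj('wrist',P);print(p)
im=env.get_image('wrist')[:,:,::-1].copy()
for q in p: cv2.circle(im,tuple(int(round(v)) for v in q),2,(0,255,0),-1)
cv2.imwrite('pics/w1.png',im)
E
```

```text
clock: 1.1
position: [439.2, 217.8, 159.3]
tcp_rot: [[-0.987, -0.158, -0.0], [-0.158, 0.987, 0.0], [0.0, 0.0, -1.0]]
contact_force: [0.0, 0.3, -0.2]
opening: 0.997
finger_force: 0.0
clock: 1.35
position: [438.4, 220.0, 159.4]
tcp_rot: [[-0.988, -0.155, -0.001], [-0.155, 0.988, 0.0], [0.001, 0.001, -1.0]]
contact_force: [0.3, 0.7, 0.1]
opening: 1.002
finger_force: 0.0
[438.429 219.956 159.444] [[-0.988 -0.155 -0.001]
 [-0.155  0.988  0.   ]
 [ 0.001  0.001 -1.   ]] [-0.73  -0.     0.212  1.893 -0.001  1.249  1.209]
[[258.816 190.383]
 [258.842 170.637]
 [258.791 209.489]]
```

View pics/w1.png

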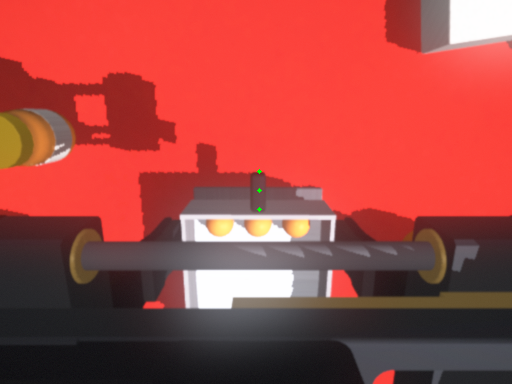

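The predicted handle points lie right on the black handle (columns 258–259, rows 170–210). Going down and gripping.

```bash
python3 -m crank '{"dp":[[0,0,-0.017],[0,0,-0.017],[0,0,-0.017],[0,0,-0.017],[0,0,-0.017],[0,0,-0.017],[0,0,0]],"turn":[[0,0,0],[0,0,0],[0,0,0],[0,0,0],[0,0,0],[0,0,0],[0,0,0]]}'
python3 -m crank '{"dp":[[0,0,0],[0,0,0],[0,0,0],[0,0,0],[0,0,0],[0,0,0],[0,0,0],[0,0,0]],"turn":[[0,0,0],[0,0,0],[0,0,0],[0,0,0],[0,0,0],[0,0,0],[0,0,0],[0,0,0]]}' -1
python3 - <<'E'
import numpy as np
from scipy.spatial.transform import Rotation as R
np.set_printoptions(precision=4,suppress=True)
a=np.radians(8.95); ax=np.array([-np.sin(a),np.cos(a),0])
h=np.array([542.6,235.7,40])+85*np.array([np.cos(a),np.sin(a),0])
p=np.array([438.4,220,57.5])-h
N=12;prev=p;print('turn/row',ax*.53/N)
for k in range(1,N+1):
    q=R.from_rotvec(ax*.53*k/N).apply(p); print((q-prev)/1000); prev=q
E
```

```text
clock: 1.98
position: [435.6, 219.9, 54.5]
tcp_rot: [[-0.987, -0.159, -0.005], [-0.159, 0.987, -0.003], [0.006, -0.002, -1.0]]
contact_force: [0.1, -0.1, -0.2]
opening: 1.002
finger_force: 0.0
clock: 2.65
position: [439.0, 219.6, 57.8]
tcp_rot: [[-0.988, -0.155, 0.0], [-0.155, 0.988, 0.0], [-0.0, 0.0, -1.0]]
contact_force: [-0.1, 0.2, 0.5]
opening: 0.476
finger_force: 0.0
turn/row [-0.0069  0.0436  0.    ]
[0.0009 0.0001 0.0084]
[0.0013 0.0002 0.0083]
[0.0017 0.0003 0.0083]
[0.002  0.0003 0.0082]
[0.0024 0.0004 0.0081]
[0.0027 0.0004 0.008 ]
[0.0031 0.0005 0.0078]
[0.0034 0.0005 0.0077]
[0.0038 0.0006 0.0075]
[0.0041 0.0006 0.0074]
[0.0044 0.0007 0.0072]
[0.0047 0.0007 0.007 ]
```

```bash
python3 -m crank '{"dp":[[0,0,0],[0,0,0],[0,0,0],[0,0,0],[0,0,0],[0,0,0],[0,0,0],[0,0,0],[0,0,0],[0,0,0]],"turn":[[0,0,0],[0,0,0],[0,0,0],[0,0,0],[0,0,0],[0,0,0],[0,0,0],[0,0,0],[0,0,0],[0,0,0]]}'
```

```text
clock: 3.48
position: [438.9, 219.6, 57.7]
tcp_rot: [[-0.988, -0.156, 0.0], [-0.156, 0.988, 0.0], [-0.0, 0.0, -1.0]]
contact_force: [0.1, -0.3, -0.6]
opening: 0.002
finger_force: 0.0
```

The fingers shut on nothing, so I need to look.

Run:
```python
from h import *
w=env.get_image('wrist')[:,:,::-1]; s=env.get_image('scene')[:,:,::-1]
a=cv2.resize(s[170:330,240:400],(480,480),interpolation=cv2.INTER_CUBIC)
b=cv2.resize(w[150:350,190:323],(320,480))
cv2.imwrite('pics/c2.png',np.hstack([a,b]))
```

```text
(no output)
```

View pics/c2.png

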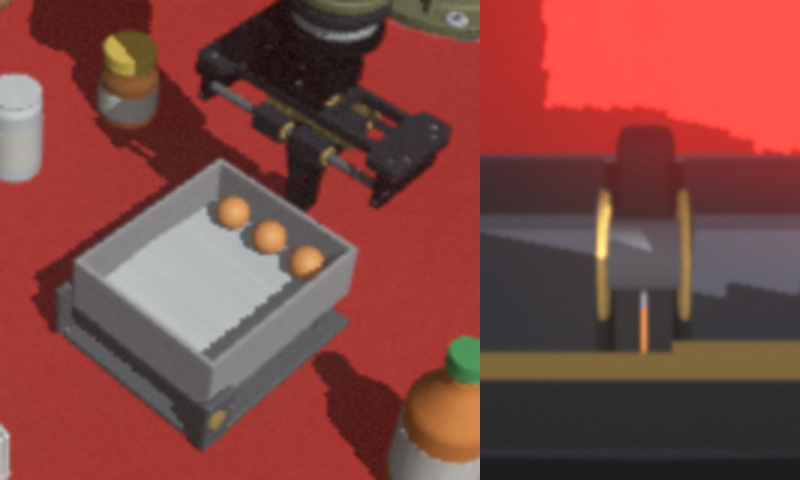

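Run:
```python
from h import *
np.set_printoptions(precision=3,suppress=True)
s=env.get_state(); print(s['position'],s['opening'],s['finger_force'],s['contact_force'])
T=s['position'];R=s['tcp_rot']
f=lambda p:((proj('wrist',p)-[190,150])*2.4+[480,0])
print('tool pts x+-9.5,tcp/grasp/-40', f([T+R@[x,0,z] for x in(9.5,-9.5) for z in(0,-19,-40)]))
print('y+-15 at front tcp',f([T+R@[9.5,y,0] for y in(-15,15)]))
print('handle tip top/bottom corners',f([[420.5+dx*.156,216.5+dx*-.988,z] for z in(84,68) for dx in(-7,7)]))
print('handle root', f([[458.6,222.5,84]]))
```

```text
[438.885 219.596  57.681] 0.0035650157954010084 0.0 [ 0.468 -0.259 -0.491]
tool pts x+-9.5,tcp/grasp/-40 [[648.613 130.333]
 [649.233 152.887]
 [650.086 183.881]
 [648.423 195.855]
 [649.009 224.37 ]
 [649.808 263.334]]
y+-15 at front tcp [[593.288 130.295]
 [703.939 130.371]]
handle tip top/bottom corners [[678.83  125.757]
 [618.748 125.739]
 [675.797 107.769]
 [620.73  107.753]]
handle root [[648.339 275.925]]
```

Run:
```python
from h import *
np.set_printoptions(precision=1,suppress=True)
s=env.get_state(); T=s['position'];R=s['tcp_rot']
f=lambda p:((proj('scene',p)-[240,170])*3)
print('tcp,grasp,-51,-70,-100',f([T+R@[0,0,-z] for z in(0,19,51,70,100)]))
print('handle tip, mid, root',f([[420.5,216.5,84],[439,219.4,84],[456.7,222.2,84]]))
im=env.get_image('scene')[:,:,::-1]
cv2.imwrite('pics/s3.png',cv2.resize(im[205:265,300:380],(800,600),interpolation=cv2.INTER_CUBIC))
print((proj('scene',[T+R@[0,0,-z] for z in(0,19,51)])-[300,205])*10)
```

```text
tcp,grasp,-51,-70,-100 [[296.3 217.8]
 [299.4 201.3]
 [304.8 172.7]
 [308.1 155.3]
 [313.4 126.9]]
handle tip, mid, root [[314.6 183.9]
 [300.4 194.8]
 [286.5 205.4]]
[[387.8 376. ]
 [398.1 321. ]
 [415.9 225.8]]
```

View pics/s3.png

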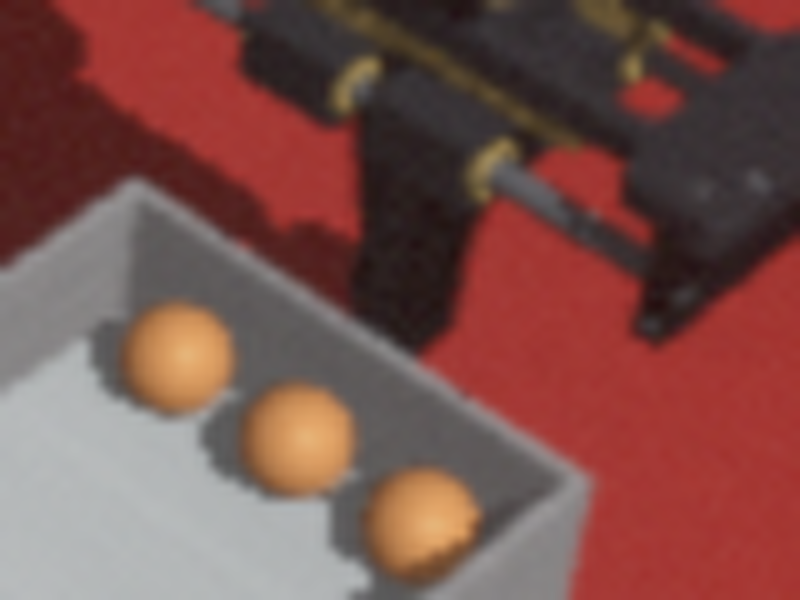

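The fingers are in the right place in both views, but the readings say shut with no force. A small tip along the arc will show which is true.

```bash
python3 -m crank '{"dp":[[0.0005,0.0001,0.0042],[0.0005,0.0001,0.0042],[0.0006,0.0001,0.0042],[0.0007,0.0001,0.0042],[0,0,0],[0,0,0]],"turn":[[-0.0034,0.0218,0],[-0.0034,0.0218,0],[-0.0034,0.0218,0],[-0.0034,0.0218,0],[0,0,0],[0,0,0]]}' -1
python3 - <<'E'
from h import *
s=env.get_state(); print(s['position'],s['contact_force'],s['wrist_torque'],s['finger_force'],s['opening'])
im=env.get_image('scene')[:,:,::-1]; w=env.get_image('wrist')[:,:,::-1]
a=cv2.resize(im[200:300,250:370],(480,400),interpolation=cv2.INTER_CUBIC)
cv2.imwrite('pics/s4.png',np.hstack([a,cv2.resize(w[160:310,200:320],(320,400))]))
E
```

```text
clock: 4.13
position: [441.5, 220.0, 74.4]
tcp_rot: [[-0.984, -0.155, -0.086], [-0.155, 0.988, -0.014], [0.087, 0.0, -0.996]]
contact_force: [0.2, -0.2, -0.1]
opening: 0.007
finger_force: 0.0
[441.51952404 219.99323862  74.41561022] [ 0.16296802 -0.18923672 -0.14928314] [ 0.0561138  -0.08239564 -0.00280715] 0.0 0.006635081913572796
```

View pics/s4.png

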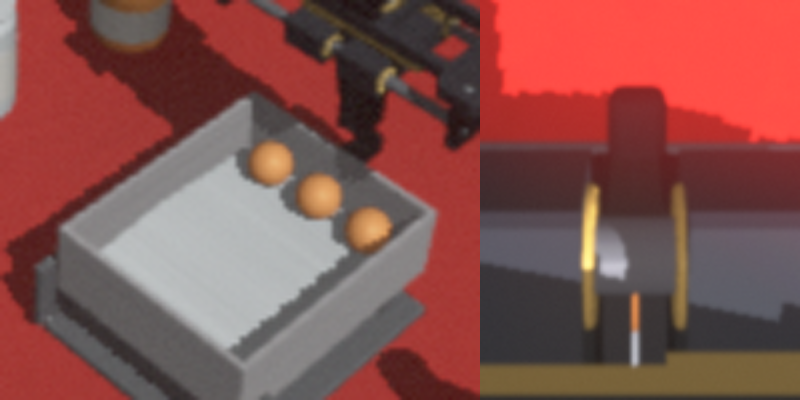

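Run:
```python
from h import *
np.set_printoptions(precision=0,suppress=True)
s=env.get_state(); R=s['tcp_rot'];T=s['position']
f=lambda p:((proj('scene',p)-[250,200])*4)
print('s4: tips',f([T+R@[x,y,z] for y in(-15,15) for x in (-9.5,9.5) for z in (0,-30)]))
print('rim near wall',f([[468.5,153.6,90],[447.6,291.2,90]]))
g=lambda p:((proj('wrist',p)-[200,160])*8/3+[480,0])
print('wrist handle tip/root level',g([[420.5,216.5,84],[458.6,222.5,84]]))
w=cv2.imread('pics/s4.png'); im=env.get_image('scene')[:,:,::-1]
a=cv2.resize(im[205:255,310:370],(720,600),interpolation=cv2.INTER_LANCZOS4)
a=np.clip(a.astype(float)*2.2,0,255).astype(np.uint8)
print('s5',(proj('scene',[T+R@[x,y,z] for y in(-15,15) for x in (-9.5,9.5) for z in (0,-30)])-[310,205])*12)
print('s5 handle',(proj('scene',[[420.5,216.5,84],[439,219.4,84]])-[310,205])*12)
cv2.imwrite('pics/s5.png',a)
```

```text
s4: tips [[328. 149.]
 [331. 115.]
 [347. 132.]
 [351.  99.]
 [366. 174.]
 [371. 141.]
 [386. 157.]
 [390. 124.]]
rim near wall [[254.  90.]
 [436. 210.]]
wrist handle tip/root level [[641.  79.]
 [640. 239.]]
s5 [[263. 386.]
 [273. 286.]
 [322. 336.]
 [333. 236.]
 [379. 463.]
 [392. 362.]
 [438. 411.]
 [451. 311.]]
s5 handle [[418. 316.]
 [361. 359.]]
```

View pics/s5.png

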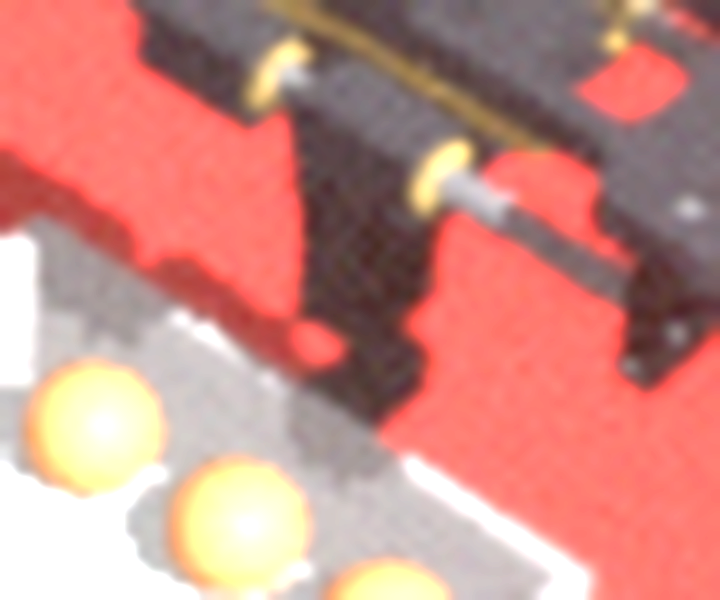

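The enlarged view shows the closed fingertips ending near row 325. That's just above the handle (blob at 340–430, rows 330–420), where the reported TCP would put them near row 400. So they sit roughly 25 mm higher than reported and closed over the handle. I'll open, undo the tilt, go deeper while watching the force, and close again.

```bash
python3 -m crank '{"dp":[[0,0,0.004],[0,0,0],[0,0,0],[0,0,0],[0,0,0],[0,0,0],[0,0,0],[0,0,0],[-0.0023,-0.0004,0],[0,0,0],[0,0,0],[0,0,0]],"turn":[[0,0,0],[0,0,0],[0.0034,-0.0218,0],[0.0034,-0.0218,0],[0.0034,-0.0218,0],[0.0034,-0.0218,0],[0,0,0],[0,0,0],[0,0,0],[0,0,0],[0,0,0],[0,0,0]]}' 1
python3 -m crank '{"dp":[[0,0,0],[0,0,0],[0,0,-0.01],[0,0,-0.01],[0,0,-0.01],[0,0,-0.006],[0,0,-0.004],[0,0,-0.004],[0,0,0],[0,0,0]],"turn":[[0,0,0],[0,0,0],[0,0,0],[0,0,0],[0,0,0],[0,0,0],[0,0,0],[0,0,0],[0,0,0],[0,0,0]]}'
python3 - <<'E'
from h import *
w=env.get_image('wrist')[:,:,::-1]; im=env.get_image('scene')[:,:,::-1]
cv2.imwrite('pics/c6.png',np.hstack([cv2.resize(im[190:265,290:390],(480,360)),w[192:384,128:448].repeat(1,0)[:192] if 0 else cv2.resize(w[150:384,100:412],(480,360))]).clip(0,255)[:, :800])
E
```

```text
clock: 5.28
position: [439.0, 219.5, 78.4]
tcp_rot: [[-0.988, -0.155, -0.0], [-0.155, 0.988, -0.0], [0.0, -0.0, -1.0]]
contact_force: [-0.6, -0.1, -0.4]
opening: 0.835
finger_force: 0.0
clock: 6.12
position: [438.9, 219.6, 34.4]
tcp_rot: [[-0.988, -0.156, -0.0], [-0.156, 0.988, -0.0], [0.0, -0.0, -1.0]]
contact_force: [0.4, 0.6, 0.2]
opening: 1.004
finger_force: 0.0
```

```bash
python3 -m crank '{"dp":[[0,0,0],[0,0,0],[0,0,0],[0,0,0],[0,0,0],[0,0,0],[0,0,0],[0,0,0],[0,0,0],[0,0,0],[0,0,0],[0,0,0]],"turn":[[0,0,0],[0,0,0],[0,0,0],[0,0,0],[0,0,0],[0,0,0],[0,0,0],[0,0,0],[0,0,0],[0,0,0],[0,0,0],[0,0,0]]}' -1
python3 -m crank '{"dp":[[0,0,0],[0,0,0],[0,0,0],[0,0,0]],"turn":[[0,0,0],[0,0,0],[0,0,0],[0,0,0]]}'
```

```text
clock: 7.22
position: [438.9, 219.6, 34.5]
tcp_rot: [[-0.988, -0.156, 0.0], [-0.156, 0.988, 0.0], [-0.0, 0.0, -1.0]]
contact_force: [-0.1, 0.3, 0.3]
opening: 0.171
finger_force: 0.0
clock: 7.55
position: [438.8, 220.1, 34.5]
tcp_rot: [[-0.988, -0.156, 0.0], [-0.156, 0.988, 0.001], [-0.0, 0.001, -1.0]]
contact_force: [0.1, 2.9, -1.1]
opening: 0.159
finger_force: 30.0
```

It's gripped now: opening 0.159 × 87 = 13.9 mm at 30 N, so the usable pads sit about 25 mm further back than the stated TCP. Next I'll compute the tipping arc.

Run:
```python
import numpy as np
from scipy.spatial.transform import Rotation as R
np.set_printoptions(precision=2,suppress=True)
a=np.radians(8.95); ax=np.array([-np.sin(a),np.cos(a),0])
h=np.array([542.6,235.7,40])+85*np.array([np.cos(a),np.sin(a),0])
p=np.array([438.9,219.8,34.5])-h
N=24;prev=p;print('turn/row',ax*.528/N*1000)
for k in range(1,N+1):
    q=R.from_rotvec(ax*.528*k/N).apply(p); print(k,(q-prev)); prev=q
```

```text
turn/row [-3.42 21.73  0.  ]
1 [-0.07 -0.01  4.18]
2 [0.02 0.   4.18]
3 [0.11 0.02 4.18]
4 [0.2  0.03 4.17]
5 [0.29 0.05 4.17]
6 [0.38 0.06 4.16]
7 [0.47 0.07 4.15]
8 [0.56 0.09 4.14]
9 [0.65 0.1  4.13]
10 [0.74 0.12 4.11]
11 [0.83 0.13 4.09]
12 [0.92 0.14 4.08]
13 [1.01 0.16 4.05]
14 [1.09 0.17 4.03]
15 [1.18 0.19 4.01]
16 [1.27 0.2  3.98]
17 [1.35 0.21 3.95]
18 [1.44 0.23 3.92]
19 [1.52 0.24 3.88]
20 [1.61 0.25 3.85]
21 [1.69 0.27 3.81]
22 [1.77 0.28 3.77]
23 [1.86 0.29 3.73]
24 [1.94 0.3  3.69]
```

```bash
python3 -m crank '{"dp":[[0,0,0.0042],[0,0,0.0042],[0.0001,0,0.0042],[0.0002,0,0.0042],[0.0003,0,0.0042],[0.0004,0.0001,0.0042],[0.0005,0.0001,0.0042],[0.0006,0.0001,0.0041],[0.0006,0.0001,0.0041],[0.0007,0.0001,0.0041],[0.0008,0.0001,0.0041],[0.0009,0.0001,0.0041]],"turn":[[-0.0034,0.0217,0],[-0.0034,0.0217,0],[-0.0034,0.0217,0],[-0.0034,0.0217,0],[-0.0034,0.0217,0],[-0.0034,0.0217,0],[-0.0034,0.0217,0],[-0.0034,0.0217,0],[-0.0034,0.0217,0],[-0.0034,0.0217,0],[-0.0034,0.0217,0],[-0.0034,0.0217,0]]}' -1
```

```text
clock: 8.55
position: [443.7, 220.8, 84.2]
tcp_rot: [[-0.953, -0.156, -0.259], [-0.151, 0.988, -0.04], [0.262, 0.001, -0.965]]
contact_force: [-0.0, 2.1, -2.4]
opening: 0.161
finger_force: 30.0
```

Forces are low and the grip is holding. Continuing to 0.53 rad.

```bash
python3 -m crank '{"dp":[[0.001,0.0002,0.0041],[0.0011,0.0002,0.004],[0.0012,0.0002,0.004],[0.0013,0.0002,0.004],[0.0013,0.0002,0.004],[0.0014,0.0002,0.0039],[0.0015,0.0002,0.0039],[0.0016,0.0003,0.0038],[0.0017,0.0003,0.0038],[0.0018,0.0003,0.0038],[0.0019,0.0003,0.0037],[0.0019,0.0003,0.0037]],"turn":[[-0.0034,0.0217,0],[-0.0034,0.0217,0],[-0.0034,0.0217,0],[-0.0034,0.0217,0],[-0.0034,0.0217,0],[-0.0034,0.0217,0],[-0.0034,0.0217,0],[-0.0034,0.0217,0],[-0.0034,0.0217,0],[-0.0034,0.0217,0],[-0.0034,0.0217,0],[-0.0034,0.0217,0]]}'
python3 -m crank '{"dp":[[0,0,0],[0,0,0],[0,0,0],[0,0,0],[0,0,0],[0,0,0],[0,0,0],[0,0,0],[0,0,0],[0,0,0],[0,0,0],[0,0,0]],"turn":[[0,0,0],[0,0,0],[0,0,0],[0,0,0],[0,0,0],[0,0,0],[0,0,0],[0,0,0],[0,0,0],[0,0,0],[0,0,0],[0,0,0]]}'
python3 - <<'E'
from h import *
im=env.get_image('scene')[:,:,::-1]; t=env.get_image('top')[:,:,::-1]
cv2.imwrite('pics/s7.png',np.hstack([cv2.resize(im[150:330,230:400],(400,424)),cv2.resize(t[130:235,130:230],(400,424))]))
E
```

```text
clock: 9.55
position: [461.3, 223.4, 130.8]
tcp_rot: [[-0.853, -0.156, -0.499], [-0.135, 0.988, -0.078], [0.505, 0.001, -0.863]]
contact_force: [-1.2, 1.7, -1.3]
opening: 0.158
finger_force: 30.0
clock: 10.55
position: [461.7, 223.5, 131.1]
tcp_rot: [[-0.854, -0.156, -0.497], [-0.135, 0.988, -0.077], [0.503, 0.001, -0.864]]
contact_force: [-1.7, 3.1, -1.5]
opening: 0.157
finger_force: 30.0
```

View pics/s7.png

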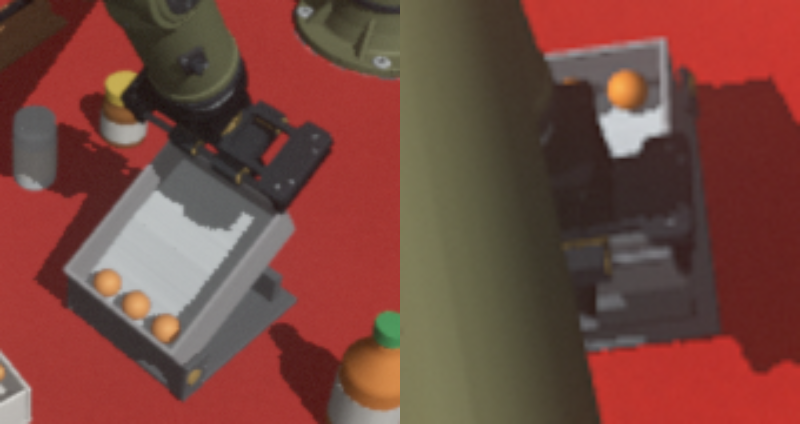

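The pan is tipped about 30° and all three balls lie along its far wall, at (107,282), (136,305) and (166,327). Lowering along the reverse arc.

```bash
python3 -m crank '{"dp":[[-0.0019,-0.0003,-0.0037],[-0.0019,-0.0003,-0.0037],[-0.0018,-0.0003,-0.0038],[-0.0017,-0.0003,-0.0038],[-0.0016,-0.0003,-0.0038],[-0.0015,-0.0002,-0.0039],[-0.0014,-0.0002,-0.0039],[-0.0013,-0.0002,-0.004],[-0.0013,-0.0002,-0.004],[-0.0012,-0.0002,-0.004],[-0.0011,-0.0002,-0.004],[-0.001,-0.0002,-0.0041]],"turn":[[0.0034,-0.0217,0],[0.0034,-0.0217,0],[0.0034,-0.0217,0],[0.0034,-0.0217,0],[0.0034,-0.0217,0],[0.0034,-0.0217,0],[0.0034,-0.0217,0],[0.0034,-0.0217,0],[0.0034,-0.0217,0],[0.0034,-0.0217,0],[0.0034,-0.0217,0],[0.0034,-0.0217,0]]}'
python3 -m crank '{"dp":[[-0.0009,-0.0001,-0.0041],[-0.0008,-0.0001,-0.0041],[-0.0007,-0.0001,-0.0041],[-0.0006,-0.0001,-0.0041],[-0.0006,-0.0001,-0.0041],[-0.0005,-0.0001,-0.0042],[-0.0004,-0.0001,-0.0042],[-0.0003,0,-0.0042],[-0.0002,0,-0.0042],[-0.0001,0,-0.0042],[0,0,-0.0042],[0,0,-0.0042]],"turn":[[0.0034,-0.0217,0],[0.0034,-0.0217,0],[0.0034,-0.0217,0],[0.0034,-0.0217,0],[0.0034,-0.0217,0],[0.0034,-0.0217,0],[0.0034,-0.0217,0],[0.0034,-0.0217,0],[0.0034,-0.0217,0],[0.0034,-0.0217,0],[0.0034,-0.0217,0],[0.0034,-0.0217,0]]}'
python3 -m crank '{"dp":[[0,0,0],[0,0,0],[0,0,0],[0,0,0],[0,0,0],[0,0,0]],"turn":[[0,0,0],[0,0,0],[0,0,0],[0,0,0],[0,0,0],[0,0,0]]}'
```

```text
clock: 11.65
position: [444.1, 220.8, 84.5]
tcp_rot: [[-0.954, -0.156, -0.256], [-0.151, 0.988, -0.039], [0.259, 0.001, -0.966]]
contact_force: [-0.1, 4.0, -2.8]
opening: 0.16
finger_force: 30.0
clock: 12.65
position: [438.9, 220.1, 34.7]
tcp_rot: [[-0.988, -0.156, 0.001], [-0.156, 0.988, 0.001], [-0.002, 0.001, -1.0]]
contact_force: [-0.7, 4.5, -2.2]
opening: 0.156
finger_force: 30.0
clock: 13.15
position: [438.8, 220.0, 34.7]
tcp_rot: [[-0.988, -0.156, -0.001], [-0.156, 0.988, 0.0], [0.001, 0.001, -1.0]]
contact_force: [-2.3, 4.9, -1.7]
opening: 0.158
finger_force: 30.0
```

The pan is level again. I'll let go and rise straight up.

```bash
python3 -m crank '{"dp":[[0,0,0],[0,0,0],[0,0,0],[0,0,0],[0,0,0],[0,0,0],[0,0,0.02],[0,0,0.02],[0,0,0.025],[0,0,0.025],[0,0,0.025],[0,0,0]],"turn":[[0,0,0],[0,0,0],[0,0,0],[0,0,0],[0,0,0],[0,0,0],[0,0,0],[0,0,0],[0,0,0],[0,0,0],[0,0,0],[0,0,0]]}' 1
python3 -m crank '{"dp":[[0.011,-0.0371,0],[0.011,-0.0371,0],[0.011,-0.0371,0],[0.011,-0.0371,0],[0.011,-0.0371,0],[0.011,-0.0371,0],[0.011,-0.0371,0],[0.011,-0.0371,0],[0.011,-0.0371,0],[0.011,-0.0371,0],[0.011,-0.0371,0],[0.011,-0.0371,0]],"turn":[[0,0,0.0093],[0,0,0.0093],[0,0,0.0093],[0,0,0.0093],[0,0,0.0093],[0,0,0.0093],[0,0,0.0093],[0,0,0.0093],[0,0,0.0093],[0,0,0.0093],[0,0,0.0093],[0,0,0.0093]]}'
python3 -m crank '{"dp":[[0,0,0],[0,0,0],[0,0,0]],"turn":[[0,0,0],[0,0,0],[0,0,0]]}'
python3 - <<'E'
from h import *
np.set_printoptions(precision=1,suppress=True)
d=np.array([np.cos(np.radians(15.34)),np.sin(np.radians(15.34)),0]); b=np.array([641.8,-205.9,0])
P=np.array([b-L*d+[0,0,46] for L in (40,74,150,200,295)]); p=proj('wrist',P)
w=env.get_image('wrist')[:,:,::-1].copy(); t=env.get_image('top')[:,:,::-1]
for q in p: cv2.circle(w,tuple(int(round(v)) for v in q),2,(0,255,0),-1)
print(p, env.get_state()['joint_pos'])
cv2.imwrite('pics/w8.png',np.hstack([w[:, 100:412],cv2.resize(t[130:235,130:230],(366,384))]))
E
```

```text
clock: 14.15
position: [441.9, 221.1, 154.8]
tcp_rot: [[-0.988, -0.155, 0.007], [-0.155, 0.988, 0.005], [-0.008, 0.004, -1.0]]
contact_force: [1.2, 0.7, -0.0]
opening: 0.958
finger_force: 0.0
clock: 15.15
position: [570.9, -227.4, 149.0]
tcp_rot: [[-0.964, -0.265, -0.0], [-0.265, 0.964, 0.0], [0.0, 0.0, -1.0]]
contact_force: [0.2, 0.7, 0.2]
opening: 0.997
finger_force: 0.0
clock: 15.4
position: [570.4, -225.2, 148.6]
tcp_rot: [[-0.964, -0.264, -0.001], [-0.264, 0.964, 0.001], [0.001, 0.001, -1.0]]
contact_force: [-0.3, 1.4, 0.5]
opening: 0.998
finger_force: 0.0
[[259.  216.1]
 [259.1 183.4]
 [259.2 103.1]
 [259.3  44.2]
 [259.5 -84.4]] [-0.2  0.3  0.6  1.6 -0.2  1.3  2.3]
```

View pics/w8.png

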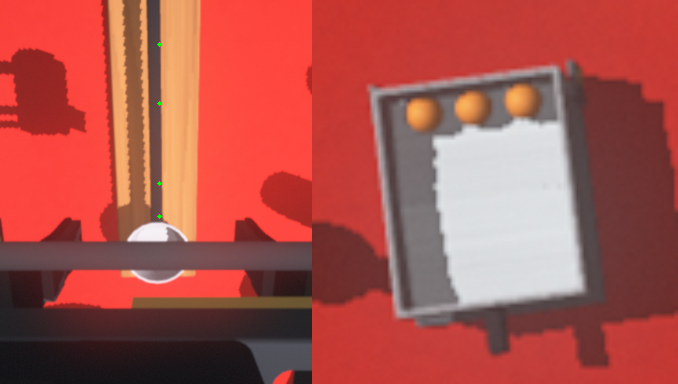

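The predicted handle line (column 159) lies 3–4 px right of the handle's middle at 155, with a slight yaw. All three balls are in the far well. I'll correct about 3 mm and 0.015 rad, then descend in stages.

```bash
python3 -m crank '{"dp":[[0.001,-0.0035,0],[0,0,-0.025],[0,0,-0.025],[0,0,-0.025],[0,0,-0.02],[0,0,-0.013],[0,0,0],[0,0,0],[0,0,0]],"turn":[[0,0,0.015],[0,0,0],[0,0,0],[0,0,0],[0,0,0],[0,0,0],[0,0,0],[0,0,0],[0,0,0]]}'
python3 -m crank '{"dp":[[0,0,-0.006],[0,0,-0.006],[0,0,-0.006],[0,0,-0.006],[0,0,0],[0,0,0],[0,0,0]],"turn":[[0,0,0],[0,0,0],[0,0,0],[0,0,0],[0,0,0],[0,0,0],[0,0,0]]}'
```

```text
clock: 16.25
position: [573.0, -229.4, 43.0]
tcp_rot: [[-0.96, -0.28, 0.002], [-0.28, 0.96, -0.001], [-0.002, -0.001, -1.0]]
contact_force: [-0.2, -0.3, -0.2]
opening: 0.997
finger_force: 0.0
clock: 16.83
position: [571.9, -229.2, 17.4]
tcp_rot: [[-0.96, -0.279, -0.0], [-0.279, 0.96, -0.0], [0.0, -0.0, -1.0]]
contact_force: [0.1, 0.1, -0.7]
opening: 1.006
finger_force: 0.0
```

```bash
python3 -m crank '{"dp":[[0,0,-0.005],[0,0,-0.004],[0,0,0],[0,0,0]],"turn":[[0,0,0],[0,0,0],[0,0,0],[0,0,0]]}'
python3 -m crank '{"dp":[[0,0,-0.004],[0,0,-0.003],[0,0,0],[0,0,0]],"turn":[[0,0,0],[0,0,0],[0,0,0],[0,0,0]]}'
```

```text
clock: 17.17
position: [571.6, -229.0, 8.1]
tcp_rot: [[-0.96, -0.279, -0.001], [-0.279, 0.96, 0.0], [0.001, 0.0, -1.0]]
contact_force: [-0.6, -0.1, -0.5]
opening: 1.0
finger_force: 0.0
clock: 17.5
position: [571.6, -229.0, 1.1]
tcp_rot: [[-0.96, -0.279, -0.001], [-0.279, 0.96, 0.0], [0.001, 0.0, -1.0]]
contact_force: [-0.4, -0.4, -0.0]
opening: 0.998
finger_force: 0.0
```

```bash
python3 -m crank '{"dp":[[0,0,-0.004],[0,0,0],[0,0,0],[0,0,0],[0,0,0],[0,0,0],[0,0,0],[0,0,0],[0,0,0],[0,0,0],[0,0,0],[0,0,0]],"turn":[[0,0,0],[0,0,0],[0,0,0],[0,0,0],[0,0,0],[0,0,0],[0,0,0],[0,0,0],[0,0,0],[0,0,0],[0,0,0],[0,0,0]]}' -1
python3 -m crank '{"dp":[[0,0,0],[0,0,0],[0,0,0],[0,0,0]],"turn":[[0,0,0],[0,0,0],[0,0,0],[0,0,0]]}'
```

```text
clock: 18.5
position: [571.9, -229.0, -2.5]
tcp_rot: [[-0.96, -0.279, -0.0], [-0.279, 0.96, 0.0], [-0.0, 0.0, -1.0]]
contact_force: [-0.4, 0.1, 0.2]
opening: 0.174
finger_force: 0.5
clock: 18.83
position: [571.7, -228.5, -2.5]
tcp_rot: [[-0.96, -0.279, -0.0], [-0.279, 0.96, 0.001], [0.0, 0.001, -1.0]]
contact_force: [-1.9, 2.3, 2.0]
opening: 0.133
finger_force: 30.0
```

The spoon is gripped (opening 0.133 × 87 = 11.6 mm, 30 N). Lifting a little and checking the balance by torque.

```bash
python3 -c "
from station import env; s=env.get_state(); print(s['wrist_torque'],s['contact_force'])"
python3 -m crank '{"dp":[[0,0,0.004],[0,0,0.008],[0,0,0.01],[0,0,0.01],[0,0,0.008],[0,0,0],[0,0,0],[0,0,0],[0,0,0],[0,0,0]],"turn":[[0,0,0],[0,0,0],[0,0,0],[0,0,0],[0,0,0],[0,0,0],[0,0,0],[0,0,0],[0,0,0],[0,0,0]]}'
python3 - <<'E'
from h import *
np.set_printoptions(precision=3,suppress=True)
s=env.get_state(); print(s['wrist_torque'],s['tcp_rot'].T@s['wrist_torque'],s['contact_force'])
w=env.get_image('wrist')[:,:,::-1]; im=env.get_image('scene')[:,:,::-1]
cv2.imwrite('pics/w9.png',np.hstack([w[:,100:412],cv2.resize(im[120:230,140:280],(488,384))]))
E
```

```text
[ 0.50635117  0.31745213 -0.01768648] [-1.87153637  2.33691229  1.95961785]
clock: 19.67
position: [571.5, -228.9, 36.9]
tcp_rot: [[-0.96, -0.279, -0.001], [-0.279, 0.96, 0.0], [0.001, 0.001, -1.0]]
contact_force: [0.1, 0.6, -2.2]
opening: 0.131
finger_force: 30.0
[ 0.052 -0.008 -0.012] [-0.048 -0.022  0.012] [ 0.095  0.551 -2.199]
```

View pics/w9.png

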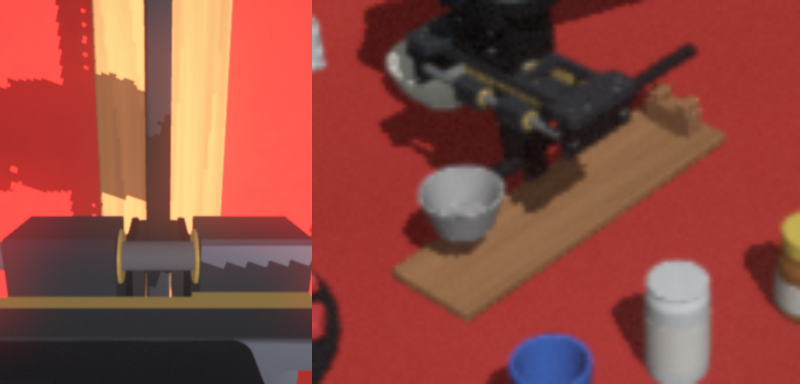

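The spoon is clear of its rest and hangs level. The moment is near zero and the weight is about 2.2 N. Raising it by 88 mm, then carrying it to the far well.

```bash
python3 -m crank '{"dp":[[0,0,0.004],[0,0,0.008],[0,0,0.012],[0,0,0.012],[0,0,0.012],[0,0,0.012],[0,0,0.012],[0,0,0.01],[0,0,0.006],[0,0,0],[0,0,0],[0,0,0]],"turn":[[0,0,0],[0,0,0],[0,0,0],[0,0,0],[0,0,0],[0,0,0],[0,0,0],[0,0,0],[0,0,0],[0,0,0],[0,0,0],[0,0,0]]}'
python3 -m crank '{"dp":[[-0.0008,0.006,0],[-0.0016,0.012,0],[-0.0024,0.018,0],[-0.0027,0.02,0],[-0.0027,0.02,0],[-0.0027,0.02,0],[-0.0027,0.02,0],[-0.0027,0.02,0],[-0.0027,0.02,0],[-0.0027,0.02,0],[-0.0027,0.02,0],[-0.0027,0.02,0]],"turn":[[0,0,0],[0,0,0],[0,0,0],[0,0,0],[0,0,0],[0,0,0],[0,0,0],[0,0,0],[0,0,0],[0,0,0],[0,0,0],[0,0,0]]}'
python3 -m crank '{"dp":[[-0.0027,0.02,0],[-0.0027,0.02,0],[-0.0027,0.02,0],[-0.0027,0.02,0],[-0.0027,0.02,0],[-0.0027,0.02,0],[-0.0027,0.02,0],[-0.0027,0.02,0],[-0.0027,0.02,0],[-0.0024,0.018,0],[-0.0016,0.012,0],[-0.0008,0.006,0]],"turn":[[0,0,0],[0,0,0],[0,0,0],[0,0,0],[0,0,0],[0,0,0],[0,0,0],[0,0,0],[0,0,0],[0,0,0],[0,0,0],[0,0,0]]}'
python3 -m crank '{"dp":[[0,0.008,0],[0,0.008,0],[0,0.004,0],[0,0,0],[0,0,0],[0,0,0]],"turn":[[0,0,0],[0,0,0],[0,0,0],[0,0,0],[0,0,0],[0,0,0]]}'
```

```text
clock: 20.77
position: [571.4, -228.8, 124.7]
tcp_rot: [[-0.96, -0.279, -0.001], [-0.279, 0.96, 0.001], [0.001, 0.001, -1.0]]
contact_force: [0.1, -0.7, -1.8]
opening: 0.134
finger_force: 30.0
clock: 21.77
position: [541.8, -10.8, 125.1]
tcp_rot: [[-0.96, -0.28, -0.001], [-0.28, 0.96, 0.001], [0.001, 0.001, -1.0]]
contact_force: [0.2, -0.8, -2.3]
opening: 0.131
finger_force: 30.0
clock: 22.77
position: [512.2, 205.8, 125.1]
tcp_rot: [[-0.959, -0.283, -0.001], [-0.283, 0.959, 0.001], [0.001, 0.001, -1.0]]
contact_force: [-0.5, -0.1, -1.3]
opening: 0.132
finger_force: 30.0
clock: 23.27
position: [513.9, 221.9, 125.4]
tcp_rot: [[-0.961, -0.278, -0.0], [-0.278, 0.961, -0.0], [0.0, -0.0, -1.0]]
contact_force: [0.2, -0.3, -2.4]
opening: 0.13
finger_force: 30.0
```

The spoon's origin works out at about (585,242.5,140), within 3 mm of the far well's middle and 50 mm above the rim. The force is the spoon's weight alone, so I'm letting it settle and handing in.

```bash
python3 -m crank '{"dp":[[-0.002,0,0],[0,0,0],[0,0,0],[0,0,0],[0,0,0],[0,0,0],[0,0,0],[0,0,0]],"turn":[[0,0,0],[0,0,0],[0,0,0],[0,0,0],[0,0,0],[0,0,0],[0,0,0],[0,0,0]]}'
python3 -c "
from station import env
s=env.get_state(); print(s['wrist_torque'],abs(s['qd']).max()); print(env.finish_job())"
```

```text
clock: 23.93
position: [511.7, 222.9, 125.5]
tcp_rot: [[-0.96, -0.279, 0.0], [-0.279, 0.96, 0.0], [-0.0, 0.0, -1.0]]
contact_force: [0.6, -1.3, -2.5]
opening: 0.134
finger_force: 30.0
[ 0.01360163  0.02002042 -0.01559579] 0.0009052691306351738
the job is handed in; nothing more can be done
None
```

I handed the job in at about 24 s, with no verdict returned: the pan was tipped to about 30°, held, lowered and released with all three balls in its far well, and the spoon is held level about 5 cm above the rim, its final position over the well computed from the arm's readings, not seen on camera.

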